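# Unclamp a specimen vial from the shaker and show it to the inspection camera

## Robot

A 7-joint arm with a two-finger parallel gripper is mounted at the origin on a cart in front of the work surface, level with it; the furniture and walls round the work are solid. World frame = base frame: x ahead of the robot, y to its left, z up, the work surface at z = 0. Lengths are in mm, angles in rad, forces in N, time in s.
With the tool pointing down it reaches from about 350 to 900 mm from the base axis. Payload 19.9 kg.
Tool frame: the origin (TCP) lies midway between the tips of the shut fingers; the grasp point (between the pads) lies 19 mm behind it; z points along the fingers, y is the line along which they close (so a half turn about z gives the same grasp; the last joint's range is limited). The gripper opens to 94 mm and grips with 3 to 60 N. Pads are 16 mm wide; open, the fingers measure 119 mm over their backs; the gripper's body (75 mm by 177 mm) begins 78 mm behind the grasp point.
Start: joints at [-1.385, 0.417, -0.01, 1.614, 0.005, 1.111, -0.053], TCP at [140.529, 608.975, 205.425] pointing down, gripper open.
Joint ranges: [-2.81, 2.81], [-0.39, 2.02], [-1.27, 1.25], [0.06, 2.57], [-1.19, 4.33], [0.19, 2], [-2.82, 2.82]. Speed limits (rad/s): [1.89, 1.89, 2.39, 2.39, 3.01, 3.01, 3.01].

## Interface

Orientations are given as a unit quaternion [x, y, z, w].
In Python, from rig import env gives the robot as it stands.
- The arm moves only by the tool play_rows, never from a script. Its argument "steps" is a list of rows, each an object of numbers: "x", "y", "z": the shift along the tool's x, y, z in mm; "rx", "ry", "rz": the turn, a rotation vector about the tool's x, y, z in rad; "jaw": the gripper command: -1 is shut, 1 is fully open, values between are in proportion. A call has 1 to 10 rows; each row is the pose to reach, as a shift and turn from the pose commanded when the call began, along the tool's axes at that moment; what a row does not reach only later rows make up. A row lasts 1/8 s, in which the tool goes at most 62.5 mm and 10.7 degrees, less where a joint would pass 70% of its speed; a pose out of reach is approached as far as the arm can. A call with a gripper value outside its range is refused whole. The fingers move at their own pace and stop on an object; "force" is the grip in N (left out, the last holds). Time passes only in rows, so rows that repeat a pose let the fingers close. It gives the time, the measured TCP pose, the force, the opening and the grip force at its end, in the units of the state.
- env.sense(): the state, without advancing time (a new reading comes with each control period).
- env.snapshot(name): name is "side" or "top"; returns a dict with "image" (384x512x3 uint8, red, green, blue), "depth" (384x512 float32, mm along the optical axis (not along the pixel's ray), 0 where there is no reading), "fx", "fy", "cx", "cy" (pixels), "rvec" (rotation vector, rad) and "tvec" (3), from world to camera coordinates, as OpenCV has them. Camera axes: x right, y down, z forward; pixel columns grow to the right and rows downward; lengths in mm; the calibration is good to about 2 mm. A picture is of the moment at which its call begins.
- env.job_done(): hands the job in; it is judged then, once.
The state is a dict: "time": time; "q": joint angles; "qd": joint speeds; "joint_torque": joint torques, N m; "eef_pos": TCP position; "eef_rot": TCP orientation; "force": force on the tool from outside, world axes, zero at the start; "wrist_torque": the same for the moment, N m; "finger_gap": finger opening in mm; "grasp_force": force on a finger pad.
Only numpy, scipy, OpenCV 4.12 (cv2) and the standard library are available. Lean on these libraries where they do the work, as an engineer would, in place of code of your own. Each camera call takes 0.05 s, during which the arm holds its last target. There are 200 camera calls.

## Task

The shaker has stopped: turn the black T-bar clamp knob on its platform a quarter turn anticlockwise, to the stop, so that the rubber clamp bar draws back from the three vials; then lift out the vial with the wide ribbed cap, leaving the two smooth-capped vials standing in their wells. Show it to the inspection camera on the post: cap up and upright in the camera's picture, so square to the lens (the camera looks 30 degrees downward, so the vial's cap leans 30 degrees away from the camera), with the middle of its glass on the lens axis 12 cm in front of the lens. Do not bump the camera, and finish while still holding the vial there, still, in the air.

Things in the scene. Friction and masses are not known exactly. Their poses are not given: they have to be found in the camera images.
- shaker: white bench-top orbital shaker, fixed. Origin on the bench; x points away from its front (control panel, robot side), y left along the row of vials, z up. Aluminium platform, top at z = 75 mm, from x = -102 to +83 mm and y = -110 to +110 mm. The T-bar clamp knob stands at x = -68 mm, y = 0; the vials at x = +22 mm
- well_mid (a point): mouth of the middle one of the three vial wells, 85 mm above the bench, on the top of the white well plate; axes as the shaker. The other two wells are 42 mm to either side along y. Wells are 19 mm wide and 7 mm deep; each holds a vial, whose bottom is 78 mm above the bench
- clamp_bar (a joint): travel in m of the sliding clamp bar, a rubber bar 11 mm thick along y in front of the vials, 0 = on the vials, 0.007 = drawn back to the robot (knob open). A fixed like bar stands behind the vials. Bars' tops are 99.5 mm above the bench, their square end blocks, 94 mm left and right of the middle vial, 104 mm
- clamp_knob (a joint): turning angle of the clamp knob in rad, 0 at the start (clamped), positive anticlockwise seen from above; stop at 1.57 (open). Turning it draws the clamp bar evenly back from the vials, 7 mm in all; it takes about 0.06 N m and stays where it is left
- knob_grip (a point): centre of the grip of the clamp knob, on its vertical turning axis, 121.5 mm above the bench. The grip is a black T-bar 50 mm long (along this frame's x axis, which turns with the knob; along the shaker's x when clamped), 13 mm wide and 24 mm high (z from -12 to +12 mm); take it across its 13 mm
- vial_ribbed: the wanted specimen vial, with the wider, ribbed cap: glass 16 mm in diameter, 51 mm tall with its cap, 20 g. Origin at the centre of its bottom, z axis towards the cap. It stands in any of the three wells. In the clamp its part above the bars (from 22 mm up) is free to take from above, across the row
- vial_mid (a point): middle of the glass of the ribbed-cap vial, on its axis, 18 mm above its bottom
- vial_smooth_a: a specimen vial with a smooth black cap, same size, origin at the centre of its bottom, z up; stays in its well
- vial_smooth_b: the other specimen vial with a smooth black cap, same size, origin at the centre of its bottom, z up; stays in its well
- cam_stand: fixed stand of the inspection camera: grey base plate 120 x 130 mm, steel post 16 mm in diameter and 358 mm high, origin on the bench at the post's axis. The camera is carried on the +y side of the post and looks along the stand's -x, 30 degrees downward
- lens_front (a point): centre of the front face of the camera's lens (a black lens 39 mm in diameter). Its x axis points backward along the lens axis into the camera, 30 degrees upward; its z axis is 'up' in the camera's picture and leans 30 degrees from vertical, away from the camera
- focus (a point): the point on the lens axis 120 mm in front of the lens, 200 mm above the bench, where the middle of the vial's glass must be held; same axes as lens_front (the vial's z axis must lie along this z axis)

How it is judged (in metres and radians):
On the way, in this order (a step that is already met when the one before it is completed fails the run):
1. the clamp knob is turned anticlockwise to its open position, the vial still in its well (value of joint clamp_knob above 1.3 rad and z of vial_ribbed in the frame of shaker below 0.085 m), for 0.2 s.
2. the ribbed-cap vial is lifted clear of its well in the gripper (z of vial_ribbed in the frame of shaker above 0.1 m and contact force between the fingers and vial_ribbed above 0.5 N), for 0.2 s.
At the end, for the whole second after the job is handed in: The gripper holds the ribbed-cap vial still in the air, touching nothing else, cap up, mid-glass within 15 mm of the point 120 mm before the lens on its axis, its axis within 0.15 rad of the picture's up; knob over 1.2 rad; both smooth-capped vials in their wells within 0.25 rad of upright (distance between vial_mid and focus below 0.015 m and angle between the z axis of vial_ribbed and the z axis of focus, either way round below 0.15 rad and angle between vial_ribbed's own z axis and vertical below 0.9 rad and contact force between the fingers and vial_ribbed above 0.5 N and contact force between vial_ribbed and cam_stand below 0.1 N and contact force between vial_ribbed and shaker below 0.1 N and linear speed of vial_ribbed below 0.03 m/s and value of joint clamp_knob above 1.2 rad and z of each of vial_smooth_a, vial_smooth_b in the frame of shaker below 0.083 m and angle between each of vial_smooth_a, vial_smooth_b's own z axis and vertical below 0.25 rad); the arm keeps its last pose, push and grip.
It fails at once if a vial is pulled up while the clamp is not yet open (value of joint clamp_knob below 1.1 rad and z of any of vial_ribbed, vial_smooth_a, vial_smooth_b in the frame of shaker above 0.086 m).
It fails at once if a smooth-capped vial is pulled out of its well (z of any of vial_smooth_a, vial_smooth_b in the frame of shaker above 0.092 m).
It fails at once if the camera or its stand is bumped (contact force between any of the arm, the fingers, vial_ribbed and cam_stand above 2 N).
It also fails if it takes over 42 s, if anything falls off the work surface, if the arm or the gripper's body presses on something with over 40 N, if the wrist force passes 120 N, or if a joint passes its speed limit or range.

## Working session

There is one attempt and no reset: what is moved stays moved. The work goes in short steps, Python scripts to look and compute and a tool call to move; the robot and the scene stay as the last step left them, time stands still between calls to the robot, and variables do not carry over. Pictures are saved under pics/ and viewed, at most 10 in all, crops included, and the job is handed in when it is done.

Besides the shell and the picture viewer there is one more tool, called after "Emit:" by a JSON object that holds its "name" and its "arguments", one argument or row to a line. play_rows: Moves the arm, as the interface text tells. Its arguments: {"type":"object","properties":{"steps":{"type":"array","items":{"type":"object","properties":{"x":{"type":"number"},"y":{"type":"number"},"z":{"type":"number"},"rx":{"type":"number"},"ry":{"type":"number"},"rz":{"type":"number"},"jaw":{"type":"number"}}}},"force":{"type":"number"}},"required":["steps"]}

```bash
mkdir -p pics
cat > h.py <<'E'
import numpy as np, cv2
from scipy.spatial.transform import Rotation as R
from rig import env
def snap(n):
    s=env.snapshot(n); np.savez('pics/'+n+'.npz',**s); return s
def load(n): return dict(np.load('pics/'+n+'.npz'))
def w(s,u,v,d=None,z=None):
    Rm=R.from_rotvec(np.ravel(s['rvec'])).as_matrix(); t=np.ravel(s['tvec'])
    r=np.array([(u-s['cx'])/s['fx'],(v-s['cy'])/s['fy'],1.])
    C=-Rm.T@t; rw=Rm.T@r
    if z is not None: return C+rw*(z-C[2])/rw[2]
    if d is None: d=s['depth'][int(round(v)),int(round(u))]
    return C+rw*d
def cloud(s):
    v,u=np.mgrid[:384,:512]; d=s['depth']
    p=np.stack([(u-s['cx'])/s['fx']*d,(v-s['cy'])/s['fy']*d,d],-1)
    Rm=R.from_rotvec(np.ravel(s['rvec'])).as_matrix()
    return (p-np.ravel(s['tvec']))@Rm
E
python3 - <<'E'
from h import *
for n in('top','side'):
    s=snap(n); cv2.imwrite(f'pics/{n}0.png',cv2.resize(s['image'][...,::-1],(800,600),interpolation=cv2.INTER_CUBIC))
    Rm=R.from_rotvec(np.ravel(s['rvec'])).as_matrix(); print(n,-Rm.T@np.ravel(s['tvec']),Rm[2],s['fx'])
st=env.sense();print(st['eef_pos'],st['eef_rot'],st['finger_gap'])
E
```

```text
top [ 461.35646735  210.2085755  1230.2767406 ] [ 0.10707687 -0.02709919 -0.99388137] 403.8307764391408
side [ 313.53422355 -490.06333061  586.8277968 ] [ 0.27355983  0.82124273 -0.50072487] 408.2786520724206
[140.45819018 608.63773546 204.86932855] [ 1.13163585e-01  9.93576197e-01 -5.85021028e-04 -2.97608702e-05] 93.62194403059884
```

View pics/top0.png

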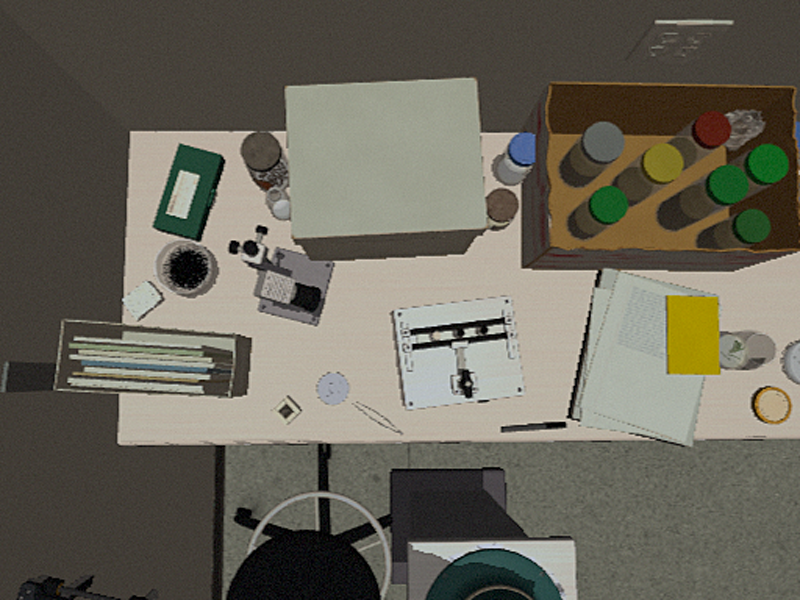

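View pics/side0.png

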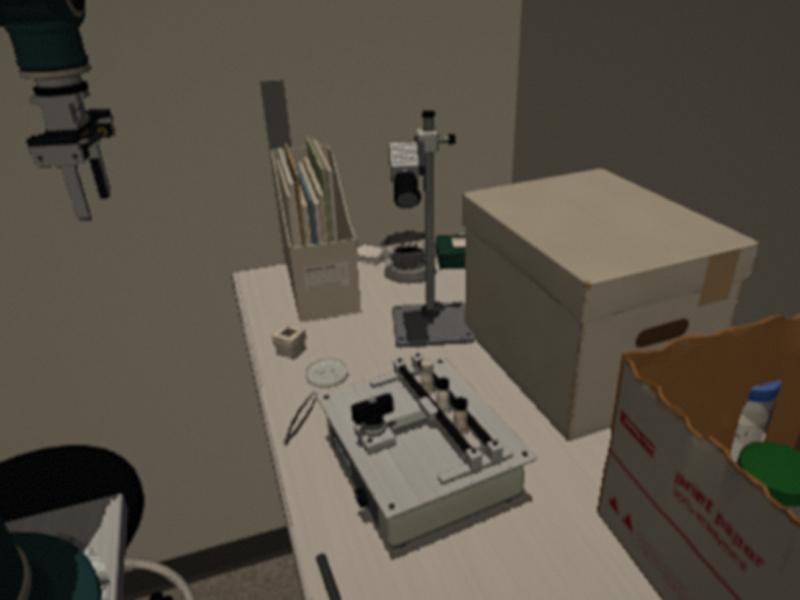

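Run:
```python
from h import *
t=load('top');s=load('side')
a=cv2.resize(t['image'][185:265,245:345,::-1],(800,600)[:1]+(640,),interpolation=cv2.INTER_CUBIC)[:600]
a=cv2.resize(a,(500,375*1)) if 0 else a
b=s['image'][215:325,200:345,::-1]
cv2.imwrite('pics/c1.png',a); cv2.imwrite('pics/c2.png',cv2.resize(b,(783,594),interpolation=cv2.INTER_CUBIC))
b=t['image'][135:215,140:220,::-1];c=s['image'][60:225,235:315,::-1]
im=np.zeros((600,800,3),np.uint8);im[:480,:480]=cv2.resize(b,(480,480),interpolation=cv2.INTER_CUBIC);im[:594,490:778]=cv2.resize(c,None,fx=3.6,fy=3.6,interpolation=cv2.INTER_CUBIC)
cv2.imwrite('pics/c3.png',im)
k=1/1.5625
P=[w(t,u*k-.2,v*k-.2,z=75) for u,v in((395,312),(511,297),(523,390),(404,408))]
for p in P: print(p.round(1))
c=cloud(t)
for u,v in ((433,335),(459,332),(484,329),(465,383),(420,380),(290,292)): print(u,v,w(t,u*k,v*k).round(1))
```

```text
[576.9 182.6  75. ]
[603.8 -32.8  75. ]
[432.6 -50.2  75. ]
[402.  167.5  75. ]
433 335 [530.2 117.  128.8]
459 332 [535.2  71.2 128.1]
484 329 [540.2  27.1 128.6]
465 383 [446.4  63.5 137.1]
420 380 [451.6 137.2  73.9]
290 292 [584.1 342.5 302.2]
```

View pics/c1.png

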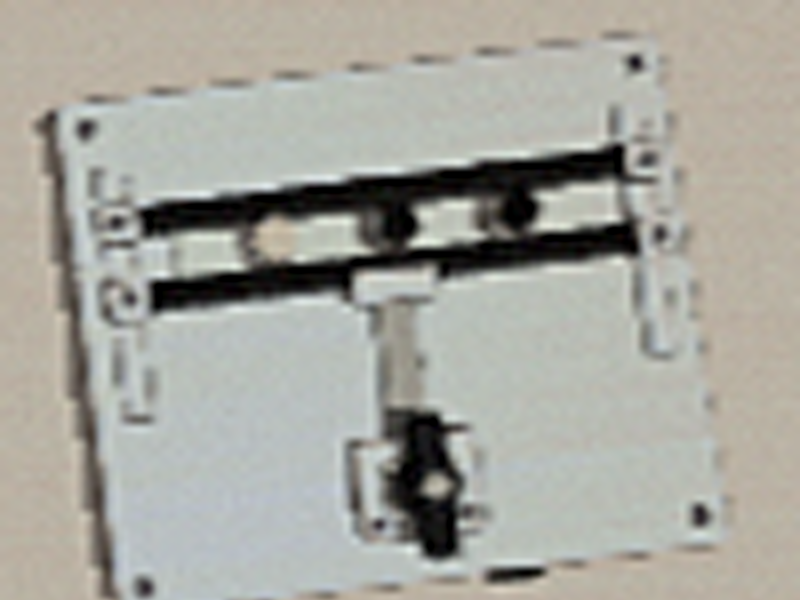

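View pics/c2.png

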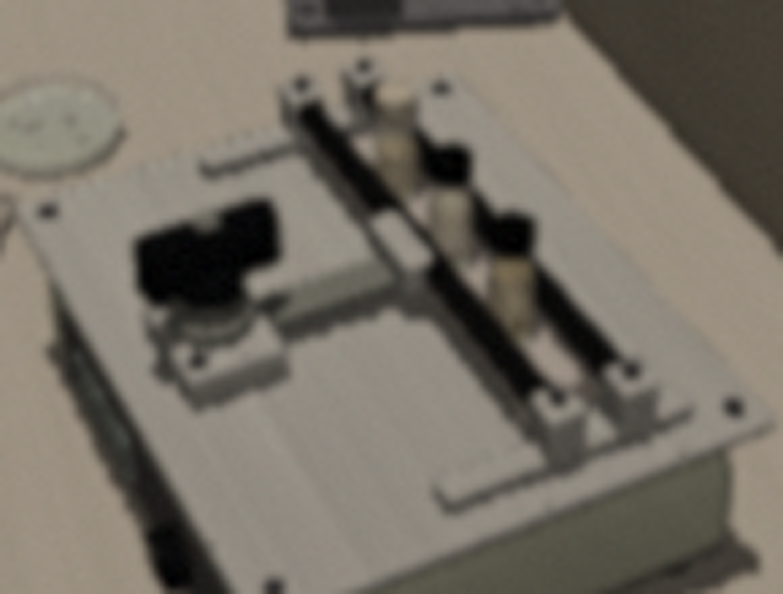

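View pics/c3.png

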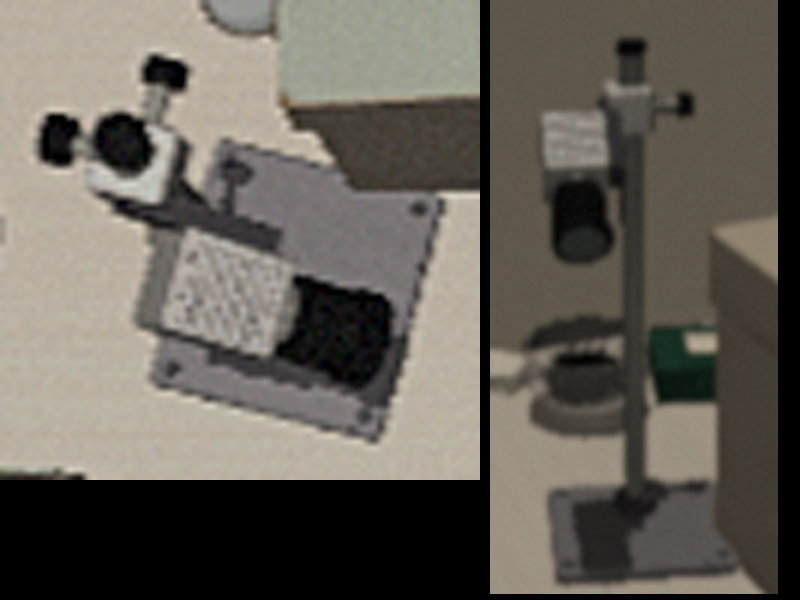

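Run:
```python
from h import *
t=load('top');s=load('side')
T=lambda u,v,z:w(t,245+u/8-.44,185+v/8-.44,z=z)
print('plat',[T(*p,75).round(1) for p in((52,105),(655,38),(725,540),(110,600))])
print('vial top',[T(*p,129).round(1) for p in((270,240),(398,224),(518,209))])
print('knob',[T(*p,133.5).round(1) for p in((427,415),(440,555))])
S=lambda u,v,z:w(s,200+u/5.4-.4,215+v/5.4-.4,z=z)
print('side vial top',[S(*p,129).round(1) for p in((396,92),(447,158),(512,228))])
print('side knob corners',[S(*p,133.5).round(1) for p in((138,240),(275,203),(270,220),(205,222))])
for n,q in(('top',t),('side',s)):
    c=cloud(q).reshape(-1,3)
    m=(c[:,2]>112)&(c[:,2]<145)&(c[:,0]>400)&(c[:,0]<600)&(c[:,1]>-60)&(c[:,1]<190)
    p=c[m]; kn=p[p[:,0]<490]; vi=p[p[:,0]>490]
    kn=kn[kn[:,2]>127]
    print(n,'knob',len(kn),kn.mean(0).round(1),kn.min(0).round(0),kn.max(0).round(0))
    vv=vi[vi[:,2]>120]
    for lo,hi in((95,140),(50,95),(5,50)):
        a=vv[(vv[:,1]>lo)&(vv[:,1]<hi)]; print(len(a),a.mean(0).round(1),a.min(0).round(0),a.max(0).round(0)) if len(a) else 0
# camera
B=lambda u,v,z:w(t,140+u/6-.4,135+v/6-.4,z=z)
print('base',[B(*p,8).round(1) for p in((222,138),(443,205),(380,438),(155,385))])
print('posttop',B(122,142,360).round(1))
print('lens axis top',B(292,312,285).round(1),B(385,340,255).round(1),w(t,140+375/6,135+335/6).round(1))
L=lambda u,v,z:w(s,235+(u-490)/3.6-.4,60+v/3.6-.4,z=z)
print('lens side',L(582,243,260).round(1), w(s,260.6,127.5).round(1))
print('body/lens cloud')
c=cloud(s)
for v in range(105,136,3): print(v,[tuple(c[v,u].round(0).astype(int)) for u in (254,260,266)])
```

```text
plat [array([582.1, 187. ,  75. ]), array([605.5, -31.7,  75. ]), array([425.1, -51.9,  75. ]), array([405.8, 167.6,  75. ])]
vial top [array([529.7, 113.8, 129. ]), array([534.9,  69.8, 129. ]), array([539.8,  28.4, 129. ])]
knob [array([469.7,  61.7, 133.5]), array([422.7,  58.2, 133.5])]
side vial top [array([531.4, 107.1, 129. ]), array([534.1,  65.2, 129. ]), array([540.1,  23.3, 129. ])]
side knob corners [array([424.1,  55.7, 133.5]), array([470.8,  57.7, 133.5]), array([466.6,  50. , 133.5]), array([446.7,  56.6, 133.5])]
top knob 86 [445.6  60.7 133. ] [422.  53. 127.] [468.  69. 139.]
26 [530.4 112.7 127.5] [523. 106. 122.] [537. 120. 131.]
25 [534.9  70.7 128. ] [528.  65. 125.] [542.  76. 134.]
24 [539.5  29.6 128.4] [533.  24. 123.] [545.  37. 135.]
side knob 186 [446.3  54.  132.4] [423.  47. 127.] [471.  64. 137.]
55 [530.7 106.7 127.3] [525.  99. 121.] [539. 117. 131.]
61 [536.2  64.9 127. ] [529.  58. 121.] [544.  75. 130.]
65 [540.4  23.7 127. ] [534.  18. 120.] [548.  33. 131.]
base [array([713.5, 412.8,   8. ]), array([678.6, 300.2,   8. ]), array([559.6, 331.5,  
[... 1106 characters left out ...]
int64(309), np.int64(273)), (np.int64(577), np.int64(302), np.int64(273)), (np.int64(590), np.int64(300), np.int64(272))]
126 [(np.int64(565), np.int64(309), np.int64(266)), (np.int64(578), np.int64(306), np.int64(265)), (np.int64(591), np.int64(304), np.int64(264))]
129 [(np.int64(566), np.int64(314), np.int64(257)), (np.int64(579), np.int64(310), np.int64(256)), (np.int64(593), np.int64(310), np.int64(254))]
132 [(np.int64(693), np.int64(717), np.int64(81)), (np.int64(581), np.int64(316), np.int64(247)), (np.int64(735), np.int64(718), np.int64(74))]
135 [(np.int64(693), np.int64(720), np.int64(69)), (np.int64(712), np.int64(714), np.int64(68)), (np.int64(734), np.int64(716), np.int64(64))]
```

The ribbed (beige-capped) vial stands in the +y well at top-crop pixel (270,240). The two black smooth caps are at (398,224) and (518,209), and the knob is at (433,485). The camera lens face is at about (580,309,260). Moving off towards the knob.

Emit:
{"name": "play_rows", "arguments": {
  "steps": [
    {"x": -348,"y": -441,"z": 0,"rz": 2.4,"jaw": 1},
    {"x": -348,"y": -441,"z": 0,"rz": 2.4,"jaw": 1},
    {"x": -348,"y": -441,"z": 0,"rz": 2.4,"jaw": 1},
    {"x": -348,"y": -441,"z": 0,"rz": 2.4,"jaw": 1},
    {"x": -348,"y": -441,"z": 0,"rz": 2.4,"jaw": 1},
    {"x": -348,"y": -441,"z": 0,"rz": 2.4,"jaw": 1},
    {"x": -348,"y": -441,"z": 0,"rz": 2.4,"jaw": 1},
    {"x": -348,"y": -441,"z": 0,"rz": 2.4,"jaw": 1},
    {"x": -348,"y": -441,"z": 0,"rz": 2.4,"jaw": 1},
    {"x": -348,"y": -441,"z": 0,"rz": 2.4,"jaw": 1}
  ]
}}

```text
$.steps[0]: bad value
```

```bash
cat >> h.py <<'E'
def goto(p,yaw):
    "tool shift/turn to reach TCP p pointing down with tool y at world yaw"
    s=env.sense(); r=R.from_quat(s['eef_rot'])
    y=np.array([np.cos(yaw),np.sin(yaw),0]); z=np.array([0,0,-1.]); 
    g=R.from_matrix(np.stack([np.cross(y,z),y,z],1))
    return r.inv().apply(np.array(p)-s['eef_pos']).round(1),(r.inv()*g).as_rotvec().round(3)
E
python3 - <<'E'
from h import *
s=env.sense();print(s['time'],s['q'],s['eef_pos'],s['force'])
print(goto([446,58,205],-1.463))
E
```

```text
0.1 [-1.38549417  0.41792667 -0.01031561  1.6141395   0.00468777  1.11072207
 -0.05302511] [140.45819018 608.63773546 204.86932855] [ 0.18820408 -0.56603606  0.53144361]
(array([-4.215e+02, -4.678e+02,  4.000e-01]), array([-0.000e+00,  2.000e-03,  2.807e+00]))
```

Emit:
{"name": "play_rows", "arguments": {
  "steps": [
    {"x": -35,"y": -44,"rz": 0.18,"jaw": 1},
    {"x": -70,"y": -88,"rz": 0.36,"jaw": 1},
    {"x": -105,"y": -132,"rz": 0.54,"jaw": 1},
    {"x": -140,"y": -176,"rz": 0.72,"jaw": 1},
    {"x": -175,"y": -220,"rz": 0.9,"jaw": 1},
    {"x": -210,"y": -265,"rz": 1.08,"jaw": 1},
    {"x": -245,"y": -309,"rz": 1.26,"jaw": 1},
    {"x": -280,"y": -353,"rz": 1.44,"jaw": 1},
    {"x": -315,"y": -397,"rz": 1.62,"jaw": 1},
    {"x": -348,"y": -441,"rz": 1.8,"jaw": 1}
  ]
}}

```text
$.steps[0]: bad value
```

Run:
```python
from h import *
s=env.sense();print(s['time'],s['q'],s['eef_pos'],s['force'])
print(goto([446,58,205],-1.463))
```

```text
0.1 [-1.38549417  0.41792667 -0.01031561  1.6141395   0.00468777  1.11072207
 -0.05302511] [140.45819018 608.63773546 204.86932855] [ 0.18820408 -0.56603606  0.53144361]
(array([-4.215e+02, -4.678e+02,  4.000e-01]), array([-0.000e+00,  2.000e-03,  2.807e+00]))
```

Emit:
{"name": "play_rows", "arguments": {
  "steps": [
    {"x": -35,"y": -44,"z": 0,"rx": 0,"ry": 0,"rz": 0.18,"jaw": 1}
  ]
}}

```text
time: 0.22
eef_pos: [163.0, 559.1, 204.3]
eef_rot: [0.202, 0.979, -0.0, -0.0]
force: [1.4, -0.7, -0.9]
finger_gap: 94.0
grasp_force: 0.0
```

All keys are required in each row.

Emit:
{"name": "play_rows", "arguments": {
  "steps": [
    {"x": -340,"y": -360,"z": 0,"rx": 0,"ry": 0,"rz": 2.2,"jaw": 1},
    {"x": -340,"y": -360,"z": 0,"rx": 0,"ry": 0,"rz": 2.2,"jaw": 1},
    {"x": -340,"y": -360,"z": 0,"rx": 0,"ry": 0,"rz": 2.2,"jaw": 1},
    {"x": -340,"y": -360,"z": 0,"rx": 0,"ry": 0,"rz": 2.2,"jaw": 1},
    {"x": -340,"y": -360,"z": 0,"rx": 0,"ry": 0,"rz": 2.2,"jaw": 1},
    {"x": -340,"y": -360,"z": 0,"rx": 0,"ry": 0,"rz": 2.2,"jaw": 1},
    {"x": -340,"y": -360,"z": 0,"rx": 0,"ry": 0,"rz": 2.2,"jaw": 1},
    {"x": -340,"y": -360,"z": 0,"rx": 0,"ry": 0,"rz": 2.2,"jaw": 1},
    {"x": -340,"y": -360,"z": 0,"rx": 0,"ry": 0,"rz": 2.2,"jaw": 1},
    {"x": -340,"y": -360,"z": 0,"rx": 0,"ry": 0,"rz": 2.2,"jaw": 1}
  ]
}}

```text
time: 1.48
eef_pos: [334.5, 92.6, 205.4]
eef_rot: [0.911, 0.413, 0.0, -0.0]
force: [1.0, 0.1, 0.1]
finger_gap: 94.0
grasp_force: 0.0
```

Run:
```python
from h import *
s=env.sense();print(s['time'],s['q'],s['eef_pos'],s['force'])
print(goto([446,58,205],-1.463))
```

```text
1.475 [-0.87846992 -0.1409412   0.48143975  2.24771565  0.07611738  1.02026574
 -1.15956626] [334.51714973  92.57271675 205.44359856] [1.04992489 0.11551082 0.05212102]
(array([ 47.4, 106.7,   0.4]), array([-0.   , -0.   ,  0.744]))
```

Emit:
{"name": "play_rows", "arguments": {
  "steps": [
    {"x": 47,"y": 107,"z": 0,"rx": 0,"ry": 0,"rz": 0.744,"jaw": 1},
    {"x": 47,"y": 107,"z": 0,"rx": 0,"ry": 0,"rz": 0.744,"jaw": 1},
    {"x": 47,"y": 107,"z": 0,"rx": 0,"ry": 0,"rz": 0.744,"jaw": 0.3},
    {"x": 47,"y": 107,"z": 0,"rx": 0,"ry": 0,"rz": 0.744,"jaw": 0.0},
    {"x": 47,"y": 107,"z": 10,"rx": 0,"ry": 0,"rz": 0.744,"jaw": 0.0},
    {"x": 47,"y": 107,"z": 20,"rx": 0,"ry": 0,"rz": 0.744,"jaw": 0.0}
  ]
}}

```text
time: 2.22
eef_pos: [446.0, 59.0, 184.6]
eef_rot: [0.998, 0.06, -0.0, -0.0]
force: [0.4, 0.1, -0.0]
finger_gap: 57.3
grasp_force: 0.0
```

Run:
```python
from h import *
s=env.sense();print(s['time'],s['q'],s['eef_pos'],s['finger_gap'])
print(goto([446,58,125],-1.463))
t=snap('top');s=snap('side')
a=t['image'][185:265,245:345,::-1]; b=s['image'][150:320,190:330,::-1]
im=np.zeros((600,800,3),np.uint8)
a=cv2.resize(a,(400,320),interpolation=cv2.INTER_CUBIC);b=cv2.resize(b,(392,476),interpolation=cv2.INTER_CUBIC)
im[:320,:400]=a; im[:476,405:797]=b
cv2.imwrite('pics/d1.png',im)
```

```text
2.225 [-0.79835412  0.14220178  0.6539733   2.06964164 -0.10539347  0.96163364
 -1.53896616] [446.03359783  58.98916693 184.63343081] 57.26114832036276
(array([-0.1,  1. , 59.6]), array([-0.   ,  0.   ,  0.013]))
```

View pics/d1.png

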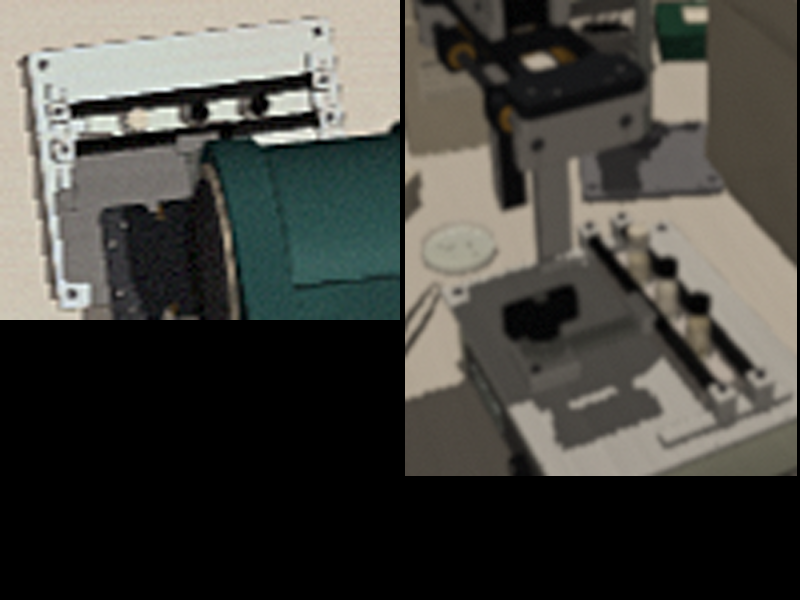

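Run:
```python
from h import *
s=load('side')
f=lambda u,v,z:w(s,190+(u-405)/2.8-.3,150+v/2.8-.3,z=z).round(1)
print('near finger tip L/R',f(536,263,184.6),f(572,255,184.6))
print('knob corners top',f(503,310,133.5),f(576,292,133.5),f(516,285,133.5))
```

```text
near finger tip L/R [438.6  25.  184.6] [460.3  24.8 184.6]
knob corners top [422.4  52.4 133.5] [469.7  52.8 133.5] [436.3  73.2 133.5]
```

Emit:
{"name": "play_rows", "arguments": {
  "force": 25,
  "steps": [
    {"x": 0,"y": 1,"z": 35,"rx": 0,"ry": 0,"rz": 0.013,"jaw": 0},
    {"x": 0,"y": 1,"z": 60,"rx": 0,"ry": 0,"rz": 0.013,"jaw": 0},
    {"x": 0,"y": 1,"z": 72,"rx": 0,"ry": 0,"rz": 0.013,"jaw": 0},
    {"x": 0,"y": 1,"z": 72,"rx": 0,"ry": 0,"rz": 0.013,"jaw": -0.4},
    {"x": 0,"y": 1,"z": 72,"rx": 0,"ry": 0,"rz": 0.013,"jaw": -1},
    {"x": 0,"y": 1,"z": 72,"rx": 0,"ry": 0,"rz": 0.013,"jaw": -1},
    {"x": 0,"y": 1,"z": 72,"rx": 0,"ry": 0,"rz": 0.013,"jaw": -1},
    {"x": 0,"y": 1,"z": 72,"rx": 0,"ry": 0,"rz": 0.013,"jaw": -1}
  ]
}}

```text
time: 3.32
eef_pos: [447.7, 58.0, 115.1]
eef_rot: [0.999, 0.051, 0.001, -0.001]
force: [-4.3, -1.5, 27.7]
finger_gap: 13.0
grasp_force: 56.5
```

Emit:
{"name": "play_rows", "arguments": {
  "force": 20,
  "steps": [
    {"x": 0,"y": 0,"z": 0,"rx": 0,"ry": 0,"rz": 0,"jaw": -0.5},
    {"x": 0,"y": 0,"z": -6,"rx": 0,"ry": 0,"rz": 0,"jaw": -0.5},
    {"x": 0,"y": 0,"z": -6,"rx": 0,"ry": 0,"rz": 0,"jaw": -0.5},
    {"x": 0,"y": 0,"z": -6,"rx": 0,"ry": 0,"rz": 0,"jaw": -1},
    {"x": 0,"y": 0,"z": -6,"rx": 0,"ry": 0,"rz": 0,"jaw": -1},
    {"x": 0,"y": 0,"z": -6,"rx": 0,"ry": 0,"rz": 0,"jaw": -1},
    {"x": 0,"y": 0,"z": -6,"rx": 0,"ry": 0,"rz": 0,"jaw": -1}
  ]
}}

```text
time: 4.2
eef_pos: [446.3, 58.0, 119.4]
eef_rot: [0.999, 0.051, -0.0, 0.0]
force: [-0.9, 2.2, 1.8]
finger_gap: 12.8
grasp_force: 20.0
```

Run:
```python
from h import *
s=env.sense();print(s['time'],s['q'],s['eef_pos'],s['finger_gap'],s['force'],s['wrist_torque'],s['grasp_force'])
```

```text
4.2 [-0.75251502  0.25873468  0.63233999  2.13116666 -0.21001912  0.81142333
 -1.45835932] [446.31842429  57.9746536  119.4062306 ] 12.77301234547729 [-0.88274376  2.20900512  1.75093628] [0.55429388 0.38689363 0.01043833] 19.99723881483078
```

Emit:
{"name": "play_rows", "arguments": {
  "force": 25,
  "steps": [
    {"x": 0,"y": 0,"z": 0,"rx": 0,"ry": 0,"rz": -0.16,"jaw": -1},
    {"x": 0,"y": 0,"z": 0,"rx": 0,"ry": 0,"rz": -0.32,"jaw": -1},
    {"x": 0,"y": 0,"z": 0,"rx": 0,"ry": 0,"rz": -0.48,"jaw": -1},
    {"x": 0,"y": 0,"z": 0,"rx": 0,"ry": 0,"rz": -0.64,"jaw": -1},
    {"x": 0,"y": 0,"z": 0,"rx": 0,"ry": 0,"rz": -0.8,"jaw": -1},
    {"x": 0,"y": 0,"z": 0,"rx": 0,"ry": 0,"rz": -0.96,"jaw": -1},
    {"x": 0,"y": 0,"z": 0,"rx": 0,"ry": 0,"rz": -1.12,"jaw": -1}
  ]
}}

```text
time: 5.08
eef_pos: [446.7, 57.6, 119.4]
eef_rot: [0.817, 0.576, 0.0, 0.0]
force: [1.8, -0.4, -2.1]
finger_gap: 13.0
grasp_force: 25.0
```

Emit:
{"name": "play_rows", "arguments": {
  "steps": [
    {"x": 0,"y": 0,"z": 0,"rx": 0,"ry": 0,"rz": -0.16,"jaw": -1},
    {"x": 0,"y": 0,"z": 0,"rx": 0,"ry": 0,"rz": -0.32,"jaw": -1},
    {"x": 0,"y": 0,"z": 0,"rx": 0,"ry": 0,"rz": -0.47,"jaw": -1},
    {"x": 0,"y": 0,"z": 0,"rx": 0,"ry": 0,"rz": -0.47,"jaw": -1},
    {"x": 0,"y": 0,"z": 0,"rx": 0,"ry": 0,"rz": -0.47,"jaw": -1}
  ]
}}

```text
time: 5.7
eef_pos: [446.9, 57.6, 119.5]
eef_rot: [0.664, 0.747, 0.0, 0.0]
force: [5.2, -2.3, -5.7]
finger_gap: 12.7
grasp_force: 25.0
```

Run:
```python
from h import *
s=env.sense();print(s['time'],s['q'],s['eef_pos'],s['finger_gap'],s['force'],s['wrist_torque'],s['grasp_force'])
y=R.from_quat(s['eef_rot']).apply([0,1,0]); print(y,np.arctan2(y[1],y[0]))
```

```text
5.7 [-0.50688012  0.22962238  0.3487653   2.12387994 -0.10758326  0.80345395
  0.02554808] [446.91159504  57.56463955 119.4640394 ] 12.748840625923016 [ 5.22788114 -2.27856508 -5.7285416 ] [-0.5003964  -1.38919804 -0.04144101] 24.99725729227066
[9.93121555e-01 1.17084136e-01 9.39080495e-04] 0.11735336324444982
```

Emit:
{"name": "play_rows", "arguments": {
  "steps": [
    {"x": 0,"y": 0,"z": 0,"rx": 0,"ry": 0,"rz": 0,"jaw": 0},
    {"x": 0,"y": 0,"z": 0,"rx": 0,"ry": 0,"rz": 0,"jaw": 0},
    {"x": 0,"y": 0,"z": 0,"rx": 0,"ry": 0,"rz": 0,"jaw": 0},
    {"x": 0,"y": 0,"z": -40,"rx": 0,"ry": 0,"rz": 0,"jaw": 0},
    {"x": 0,"y": 0,"z": -80,"rx": 0,"ry": 0,"rz": 0,"jaw": 0},
    {"x": 0,"y": 0,"z": -80,"rx": 0,"ry": 0,"rz": 0,"jaw": 0}
  ]
}}

```text
time: 6.45
eef_pos: [447.7, 58.2, 201.8]
eef_rot: [0.663, 0.749, 0.002, 0.001]
force: [0.3, -0.4, -0.8]
finger_gap: 47.1
grasp_force: 0.0
```

Run:
```python
from h import *
s=env.sense();print(s['time'],s['eef_pos'],s['finger_gap'],s['force'])
print(goto([531.4,109.4,160],.112))
```

```text
6.45 [447.68122035  58.20237484 201.81970381] 47.12651186060322 [ 0.31636564 -0.39538008 -0.81176555]
(array([40.6, 89.1, 42.2]), array([ 0.004, -0.001,  0.01 ]))
```

Emit:
{"name": "play_rows", "arguments": {
  "steps": [
    {"x": 20,"y": 45,"z": 0,"rx": 0,"ry": 0,"rz": 0.01,"jaw": 0},
    {"x": 40.6,"y": 89,"z": 10,"rx": 0.003,"ry": 0,"rz": 0.01,"jaw": 0},
    {"x": 40.6,"y": 89,"z": 42,"rx": 0.003,"ry": 0,"rz": 0.01,"jaw": 0},
    {"x": 40.6,"y": 89,"z": 42,"rx": 0.003,"ry": 0,"rz": 0.01,"jaw": 0}
  ]
}}

```text
time: 6.95
eef_pos: [528.2, 108.5, 154.9]
eef_rot: [0.667, 0.745, -0.003, -0.002]
force: [0.4, 0.1, 1.0]
finger_gap: 46.6
grasp_force: 0.0
```

Run:
```python
from h import *
q=env.sense();print(q['time'],q['eef_pos'],q['finger_gap'],q['force'])
print(goto([531.4,109.4,103],.112))
s=snap('side')
cv2.imwrite('pics/e1.png',cv2.resize(s['image'][190:310,210:345,::-1],(675,600),interpolation=cv2.INTER_CUBIC))
```

```text
6.95 [528.18917643 108.53584089 154.89147287] 46.63708327631755 [0.38896094 0.14603856 0.99236006]
(array([ 0.6,  3.7, 51.9]), array([-0.008,  0.002, -0.   ]))
```

View pics/e1.png

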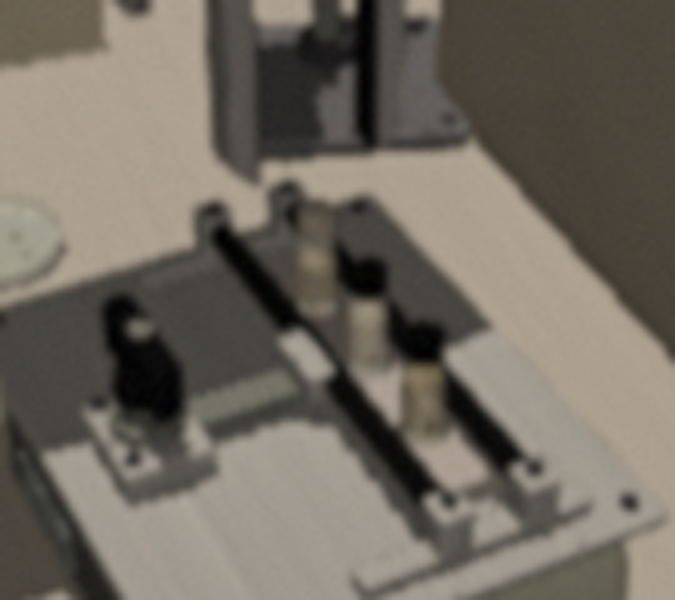

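Knob bar now lies along y and the clamp bar is drawn back; the ribbed vial at (317,210) is centred between the fingers. Descending.

Emit:
{"name": "play_rows", "arguments": {
  "force": 12,
  "steps": [
    {"x": 0.6,"y": 3.7,"z": 15,"rx": -0.006,"ry": 0,"rz": 0,"jaw": 0},
    {"x": 0.6,"y": 3.7,"z": 30,"rx": -0.008,"ry": 0,"rz": 0,"jaw": 0},
    {"x": 0.6,"y": 3.7,"z": 42,"rx": -0.008,"ry": 0,"rz": 0,"jaw": 0},
    {"x": 0.6,"y": 3.7,"z": 50,"rx": -0.008,"ry": 0,"rz": 0,"jaw": 0},
    {"x": 0.6,"y": 3.7,"z": 50,"rx": -0.008,"ry": 0,"rz": 0,"jaw": 0}
  ]
}}

```text
time: 7.62
eef_pos: [533.0, 109.9, 106.9]
eef_rot: [0.666, 0.746, 0.001, 0.001]
force: [-0.2, -0.6, 0.4]
finger_gap: 47.4
grasp_force: 0.0
```

Run:
```python
from h import *
q=env.sense();print(q['time'],q['eef_pos'],q['finger_gap'],q['force'])
print(goto([531.4,109.4,104],.112))
```

```text
7.625 [532.99572064 109.87544689 106.94817906] 47.38411269858198 [-0.23282394 -0.63735632  0.4019234 ]
(array([-0.3, -1.7,  2.9]), array([ 0.004,  0.   , -0.   ]))
```

Emit:
{"name": "play_rows", "arguments": {
  "force": 12,
  "steps": [
    {"x": 0,"y": -1.5,"z": 2.5,"rx": 0,"ry": 0,"rz": 0,"jaw": 0},
    {"x": 0,"y": -1.5,"z": 2.5,"rx": 0,"ry": 0,"rz": 0,"jaw": -0.4},
    {"x": 0,"y": -1.5,"z": 2.5,"rx": 0,"ry": 0,"rz": 0,"jaw": -0.55},
    {"x": 0,"y": -1.5,"z": 2.5,"rx": 0,"ry": 0,"rz": 0,"jaw": -1},
    {"x": 0,"y": -1.5,"z": 2.5,"rx": 0,"ry": 0,"rz": 0,"jaw": -1},
    {"x": 0,"y": -1.5,"z": 2.5,"rx": 0,"ry": 0,"rz": 0,"jaw": -1},
    {"x": 0,"y": -1.5,"z": 2.5,"rx": 0,"ry": 0,"rz": 0,"jaw": -1}
  ]
}}

```text
time: 8.5
eef_pos: [531.8, 109.8, 105.0]
eef_rot: [0.666, 0.746, 0.002, 0.002]
force: [-1.9, 0.4, 3.9]
finger_gap: 15.8
grasp_force: 12.0
```

Run:
```python
from h import *
q=env.sense();print(q['time'],q['eef_pos'],q['finger_gap'],q['force'],q['wrist_torque'])
s=snap('side')
cv2.imwrite('pics/e2.png',cv2.resize(s['image'][190:310,210:345,::-1],(675,600),interpolation=cv2.INTER_CUBIC))
```

```text
8.5 [531.77529639 109.84126661 105.03705847] 15.761254378043567 [-1.90329658  0.41841668  3.92834443] [-0.12955102  0.48897058 -0.02728456]
```

View pics/e2.png

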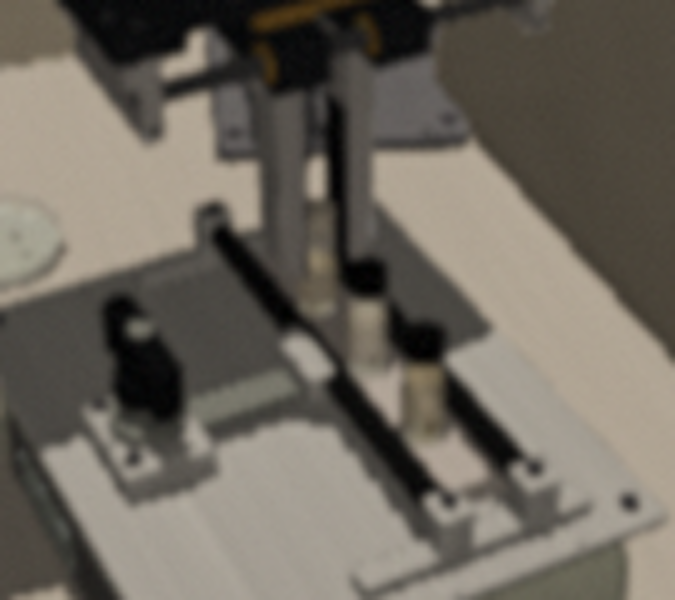

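Emit:
{"name": "play_rows", "arguments": {
  "force": 15,
  "steps": [
    {"x": 0,"y": 0,"z": -3,"rx": 0,"ry": 0,"rz": 0,"jaw": -1},
    {"x": 0,"y": 0,"z": -10,"rx": 0,"ry": 0,"rz": 0,"jaw": -1},
    {"x": 0,"y": 0,"z": -25,"rx": 0,"ry": 0,"rz": 0,"jaw": -1},
    {"x": 0,"y": 0,"z": -45,"rx": 0,"ry": 0,"rz": 0,"jaw": -1},
    {"x": 0,"y": 0,"z": -70,"rx": 0,"ry": 0,"rz": 0,"jaw": -1},
    {"x": 0,"y": 0,"z": -90,"rx": 0,"ry": 0,"rz": 0,"jaw": -1},
    {"x": 0,"y": 0,"z": -90,"rx": 0,"ry": 0,"rz": 0,"jaw": -1}
  ]
}}

```text
time: 9.43
eef_pos: [532.2, 110.0, 197.0]
eef_rot: [0.666, 0.746, 0.003, 0.002]
force: [-0.5, -0.4, -0.5]
finger_gap: 15.6
grasp_force: 15.0
```

```bash
cat >> h.py <<'E'
def final(yoff=np.zeros(3), F=np.array([552,208.5,200.]), d=7.):
    q=env.sense(); r=R.from_quat(q['eef_rot'])
    h=np.array([-.265,-.964,0]); h/=np.linalg.norm(h)
    zv=.5*h+np.array([0,0,.866]); y=np.array([.964,-.265,0]); y/=np.linalg.norm(y); z=-zv
    g=R.from_matrix(np.stack([np.cross(y,z),y,z],1))
    p=F+d*zv
    return p,r.inv().apply(p-q['eef_pos']).round(1),(r.inv()*g).as_rotvec().round(3)
E
python3 - <<'E'
from h import *
q=env.sense();print(q['time'],q['q'],q['eef_pos'],q['finger_gap'],q['grasp_force'])
print(final())
s=snap('side')
cv2.imwrite('pics/e3.png',cv2.resize(s['image'][120:280,210:345,::-1],(506,600),interpolation=cv2.INTER_CUBIC))
E
```

```text
9.425 [-0.55046678  0.28572793  0.3472924   1.84383416 -0.11249173  1.02280323
 -0.04627943] [532.21763654 109.96105733 196.96334459] 15.570010184023328 14.989324361085892
(array([551.07227778, 205.12519164, 206.062     ]), array([92.5, 29.4, -8.8]), array([-0.092,  0.515,  0.373]))
```

View pics/e3.png

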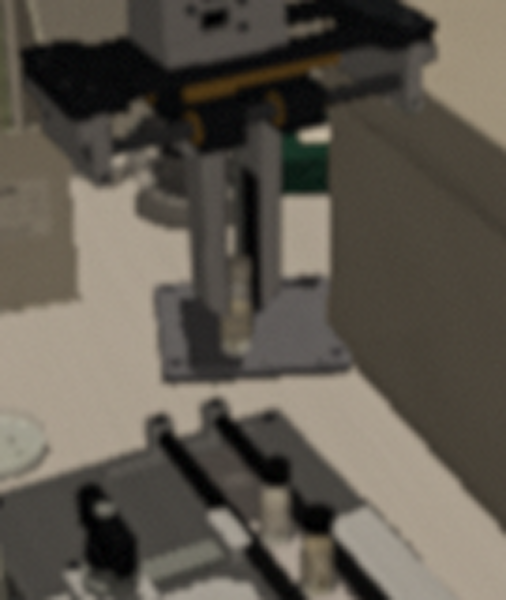

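Run:
```python
from h import *
for n in('top','side'):
    c=cloud(load(n)).reshape(-1,3)
    m=(c[:,2]>150)&(c[:,2]<330)&(c[:,0]>590)&(c[:,0]<900)&(c[:,1]>-150)&(c[:,1]<290)
    p=c[m]
    for a in range(-150,290,60):
        k=p[(p[:,1]>a)&(p[:,1]<a+60)]
        if len(k): print(n,a,np.percentile(k,[1,50,99],axis=0).round(0).tolist())
q=load('top')
q=R.from_quat(env.sense()['eef_rot']); r=R.from_rotvec([-.092,.515,.373])
print((q*r).as_matrix())
```

```text
top -150 [[664.0, -150.0, 152.0], [666.0, -126.0, 193.0], [877.0, -91.0, 220.0]]
top -90 [[667.0, -86.0, 151.0], [768.0, -69.0, 196.0], [896.0, -67.0, 226.0]]
top 30 [[692.0, 41.0, 159.0], [782.0, 66.0, 242.0], [898.0, 90.0, 246.0]]
top 90 [[689.0, 91.0, 160.0], [785.0, 120.0, 241.0], [897.0, 149.0, 245.0]]
top 150 [[686.0, 150.0, 160.0], [784.0, 181.0, 241.0], [898.0, 209.0, 246.0]]
top 210 [[683.0, 211.0, 162.0], [782.0, 242.0, 241.0], [897.0, 270.0, 246.0]]
top 270 [[681.0, 272.0, 161.0], [781.0, 280.0, 242.0], [897.0, 290.0, 246.0]]
side -150 [[665.0, -149.0, 151.0], [667.0, -123.0, 188.0], [671.0, -91.0, 220.0]]
side -90 [[669.0, -88.0, 151.0], [784.0, -76.0, 192.0], [895.0, -71.0, 225.0]]
side 30 [[608.0, 35.0, 151.0], [773.0, 43.0, 216.0], [897.0, 89.0, 319.0]]
side 90 [[602.0, 90.0, 153.0], [725.0, 118.0, 242.0], [896.0, 149.0, 316.0]]
side 150 [[686.0, 151.0, 153.0], [737.0, 179.0, 241.0], [896.0, 209.0, 244.0]]
side 210 [[684.0, 211.0, 153.0], [755.0, 237.0, 242.0], [897.0, 269.0, 244.0]]
side 270 [[682.0, 270.0, 153.0], [779.0, 280.0, 242.0], [896.0, 290.0, 244.0]]
[[ 0.22973194  0.9643742   0.13117027]
 [ 0.83544346 -0.26453967  0.48171879]
 [ 0.49925691 -0.00108085 -0.86645333]]
```

Box is clear (x ≥ 680, height 245). Tilt first, staying at this spot, then advance.

Emit:
{"name": "play_rows", "arguments": {
  "steps": [
    {"x": 0,"y": 0,"z": -15,"rx": -0.02,"ry": 0.1,"rz": 0.07,"jaw": -1},
    {"x": 0,"y": 5,"z": -20,"rx": -0.04,"ry": 0.22,"rz": 0.16,"jaw": -1},
    {"x": 10,"y": 10,"z": -20,"rx": -0.06,"ry": 0.34,"rz": 0.25,"jaw": -1},
    {"x": 20,"y": 15,"z": -20,"rx": -0.08,"ry": 0.45,"rz": 0.32,"jaw": -1},
    {"x": 30,"y": 20,"z": -15,"rx": -0.092,"ry": 0.515,"rz": 0.373,"jaw": -1},
    {"x": 45,"y": 25,"z": -10,"rx": -0.092,"ry": 0.515,"rz": 0.373,"jaw": -1},
    {"x": 50,"y": 25,"z": -9,"rx": -0.092,"ry": 0.515,"rz": 0.373,"jaw": -1},
    {"x": 50,"y": 25,"z": -9,"rx": -0.092,"ry": 0.515,"rz": 0.373,"jaw": -1}
  ]
}}

```text
time: 10.48
eef_pos: [550.3, 163.3, 204.1]
eef_rot: [0.768, 0.587, 0.204, -0.157]
force: [-0.4, -0.3, -0.6]
finger_gap: 15.6
grasp_force: 15.0
```

Run:
```python
from h import *
q=env.sense();print(q['time'],q['q'],q['eef_pos'],q['finger_gap'],q['force'])
print(final())
```

```text
10.475 [-0.32216539  0.26735495  0.29867578  1.95720075 -0.75514658  0.91242883
  0.16611546] [550.33778898 163.27406562 204.09040579] 15.586942055618106 [-0.42569174 -0.28820427 -0.56688691]
(array([551.07227778, 205.12519164, 206.062     ]), array([ 36.2, -10.3,  18.5]), array([-0.003,  0.003,  0.002]))
```

Emit:
{"name": "play_rows", "arguments": {
  "steps": [
    {"x": 12,"y": -3,"z": 6,"rx": 0,"ry": 0,"rz": 0,"jaw": -1},
    {"x": 24,"y": -7,"z": 12,"rx": 0,"ry": 0,"rz": 0,"jaw": -1},
    {"x": 36,"y": -10,"z": 18,"rx": 0,"ry": 0,"rz": 0,"jaw": -1},
    {"x": 36,"y": -10,"z": 18,"rx": 0,"ry": 0,"rz": 0,"jaw": -1},
    {"x": 36,"y": -10,"z": 18,"rx": 0,"ry": 0,"rz": 0,"jaw": -1}
  ]
}}

```text
time: 11.1
eef_pos: [551.6, 203.4, 206.4]
eef_rot: [0.769, 0.586, 0.204, -0.157]
force: [0.6, -0.2, -0.3]
finger_gap: 15.6
grasp_force: 15.0
```

Run:
```python
from h import *
q=env.sense();print(q['time'],q['eef_pos'],q['finger_gap'],q['force'])
print(final())
t=snap('top');s=snap('side')
im=np.zeros((600,800,3),np.uint8)
a=cv2.resize(t['image'][135:235,140:235,::-1],(390,410),interpolation=cv2.INTER_CUBIC)
b=cv2.resize(s['image'][60:210,210:310,::-1],(400,600),interpolation=cv2.INTER_CUBIC)
im[:410,:390]=a; im[:,400:]=b
cv2.imwrite('pics/f1.png',im)
```

```text
11.1 [551.55578298 203.38439328 206.39204163] 15.576269431255431 [ 0.60365339 -0.19954366 -0.32805091]
(array([551.07227778, 205.12519164, 206.062     ]), array([ 1.2, -0.9,  1.1]), array([-0.002,  0.002, -0.001]))
```

View pics/f1.png

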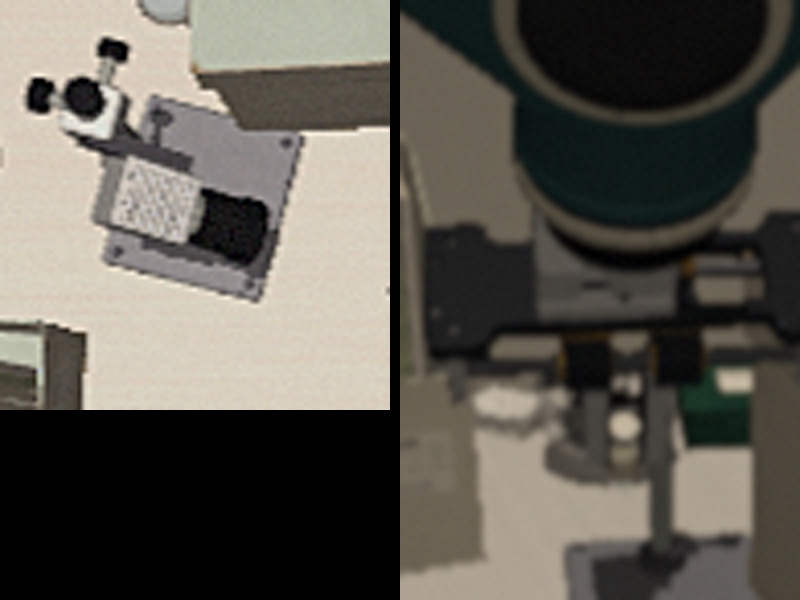

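The side view shows the vial between the fingers, cap at crop (625,428), with the camera untouched. I'll make a 3 mm correction, then settle.

Emit:
{"name": "play_rows", "arguments": {
  "steps": [
    {"x": 3,"y": -1,"z": 0,"rx": 0,"ry": 0,"rz": 0,"jaw": -1},
    {"x": 3,"y": -1,"z": 0,"rx": 0,"ry": 0,"rz": 0,"jaw": -1},
    {"x": 3,"y": -1,"z": 0,"rx": 0,"ry": 0,"rz": 0,"jaw": -1},
    {"x": 3,"y": -1,"z": 0,"rx": 0,"ry": 0,"rz": 0,"jaw": -1},
    {"x": 3,"y": -1,"z": 0,"rx": 0,"ry": 0,"rz": 0,"jaw": -1},
    {"x": 3,"y": -1,"z": 0,"rx": 0,"ry": 0,"rz": 0,"jaw": -1}
  ]
}}

```text
time: 11.95
eef_pos: [551.3, 206.4, 207.9]
eef_rot: [0.768, 0.586, 0.204, -0.157]
force: [0.2, 0.1, -0.5]
finger_gap: 15.6
grasp_force: 15.0
```

Run:
```python
from h import *
q=env.sense();print(q['time'],q['eef_pos'],q['finger_gap'],q['grasp_force'],q['force'],abs(q['qd']).max())
print(env.job_done())
```

```text
11.95 [551.28959439 206.37886761 207.91930928] 15.646378721855768 14.989393651485443 [ 0.1777343   0.06284927 -0.54926359] 0.002793588304685236
the job is handed in; nothing more can be done
None
```

The job is handed in, with no verdict returned: the knob is turned to open, the ribbed-cap vial is held still at my estimate of the focus point, tilted 30° as asked, and both smooth-capped vials were still in their wells when last seen after the lift.

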